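# Load the chip magazine and hold a carrier out at the index

### The arm

A 7-joint arm with a two-finger parallel gripper is mounted at the origin on a cart in front of the work surface, level with it; the furniture and walls round the work are solid. World frame = base frame: x ahead of the robot, y to its left, z up, the work surface at z = 0. Lengths are in m, angles in degrees, forces in N, time in s.
With the tool pointing down it reaches from about 0.425 to 0.95 m from the base axis. Payload 16.7 kg.
Tool frame: the origin (TCP) lies between the finger pads; the fingertips stand 14 mm ahead of it and the grasp point (between the pads) lies 5 mm behind it (nose_length is the distance from the TCP to the fingertips, in m); z points along the fingers, y is the line along which they close (so a half turn about z gives the same grasp; the last joint's range is limited). The gripper opens to 94 mm and grips with 3 to 60 N. Pads are 16 mm wide; open, the fingers measure 119 mm over their backs; the gripper's body (75 mm by 177 mm) begins 78 mm behind the grasp point.
Start: joints at [57.324, 24.414, 4.234, 92.017, -1.954, 63.644, -3.845], TCP at [0.276, -0.616, 0.219] pointing down, gripper open.
Joint ranges: [-163.25, 163.25], [-28.42, 122.38], [-70.27, 78.77], [12.13, 141.07], [-58.53, 238.53], [9.26, 117.41], [-156.51, 156.51]. Speed limits (degrees/s): [108.29, 108.29, 136.94, 136.94, 172.46, 172.46, 172.46].

### API

Orientations are given as [roll, pitch, yaw] about the fixed x, y, z axes, in that order (R = Rz(yaw) Ry(pitch) Rx(roll)).
In Python, from workcell import read_state, capture, camera_params, close_job, nose_length gives the robot as it stands.
- The arm moves only by the tool step_arm, never from a script. Its argument "moves" is a list of rows, each a list of 7 numbers: the shift along the tool's x, y, z in m, then the turn, a rotation vector about the tool's x, y, z in degrees, then the closure, from 0 (fully open) to 1 (shut). A call has 1 to 12 rows; each row is the pose to reach, as a shift and turn from the pose commanded when the call began, along the tool's axes at that moment; what a row does not reach only later rows make up. A row lasts 1/8 s, in which the tool goes at most 62.5 mm and 10.7 degrees, less where a joint would pass 70% of its speed; a pose out of reach is approached as far as the arm can. A call with a gripper value outside its range is refused whole. The fingers move at their own pace and stop on an object; "newtons" is the grip in N (left out, the last holds). Time passes only in rows, so rows that repeat a pose let the fingers close. It gives the time, the measured TCP pose, the force, the opening and the grip force at its end, in the units of the state.
- read_state(): the state, without advancing time (a new reading comes with each control period).
- capture(name): name is "side" or "top" or "wrist"; returns the picture (384x512x3 uint8, red, green, blue); there is no depth.
- camera_params(name): a dict with "K" (3x3 intrinsics, pixels), "position" and "orientation" of the camera in the world; the wrist camera has in their place "T_tool_cam" (4x4, takes a point from camera to tool coordinates, whose origin is the TCP and whose axes are the flange's). Camera axes: x right, y down, z forward; pixel columns grow to the right and rows downward; lengths in m; the calibration is good to about 2 mm. A picture is of the moment at which its call begins: read the wrist's pose just before it. camera_params takes no time and is no camera call.
- close_job(): hands the job in; it is judged then, once.
The state is a dict: "time": time; "joint_pos": joint angles; "qvel": joint speeds; "joint_efforts": joint torques, N m; "tool_pos": TCP position; "tool_rot": TCP orientation; "ft_force": force on the tool from outside, world axes, zero at the start; "torque": the same for the moment, N m; "gripper_width": finger opening in m; "grasp_force": force on a finger pad.
Only numpy, scipy, OpenCV 4.12 (cv2) and the standard library are available. Lean on these libraries where they do the work, as an engineer would, in place of code of your own. Each camera call takes 0.05 s, during which the arm holds its last target. There are 200 camera calls.

### The job

Load the two chip carriers into the feeder's magazine as a square pile, ports and glass facing up: the one with the rectangular window first, down in the shuttle's pocket, and the one with the round window flat on top of it. Then pull the shuttle out by its handle until the line on the shuttle stands at the index pointer, so that the lower carrier is presented while the upper one stays in the magazine, and finish holding it there: a spring draws the shuttle back, so keep hold of the handle. Leave the tweezers, vial, marker and micropipette where they are.

Things in the scene. Friction and masses are not known exactly. Their poses are not given: they have to be found in the camera images.
- feeder: Magazine feeder, fixed; aluminium base 260 x 96 mm, grey spring housing at its rear (x +50 to +145 mm, 41 mm high). Origin: on the worktop below the middle of the magazine. x runs from the handle (front, -x) to the housing, y to the left, z up. With the shuttle home the first carrier rests with its underside 15 mm above the worktop, the second at 25 mm.
- mouth (a point): Middle of the magazine's mouth, 73 mm above the worktop; axes as the feeder's. Four steel corner angles: a carrier goes in from above, its length along x (either way round), 2 mm play all round; the mouth flares 6 mm wider per side from 62 mm up. The angles start 28 mm up and hold back only the second carrier. Each long side is open for fingers from x -27 to +27 mm, down to the pocket floor.
- shuttle: Spring-return shuttle, 64 mm wide, with a pocket for one carrier and a white deck behind it. Its frame is the feeder's when home (as it starts) and moves along -x when pulled; travel 80 mm. Pocket centre at x 0, y 0, floor 15 mm above the worktop; its lips reach 24 mm, its long sides are open from x -28 to +28 mm. The spring pulls back with 4 N at home plus 1 N per 10 mm.
- handle (a point): Middle of the shuttle's handle: a dark round bar 10 mm thick, 54 mm long across the feeder (along y), 46 mm above the worktop, 84 mm in front of the pocket centre, on a post at each end. Axes as the feeder's. The tongue below it is 15 mm above the worktop. When home, 36 mm are free behind the bar; nothing stands in front of it.
- shuttle_line (a point): Right-hand end of the black line across the shuttle's white front lip, 43.5 mm in front of the pocket centre, 32 mm to the right of the middle, 24 mm above the worktop. Moves with the shuttle.
- index_tip (a point): Tip of the index pointer: a dark steel block with a wedge point and a thumbscrew, clamped on the graduated rail at the feeder's right front. Tip 33.6 mm right of the feeder's middle, 24 mm above the worktop. Axes as the feeder's. It lies 45 to 67 mm in front of the line when the shuttle is home; the line is at the index when both have the same feeder x.
- square_carrier: Chip carrier with a rectangular window: grey plastic frame 76 (x) x 52 (y) x 10 mm (z), glass in a 46 x 34 mm window, about 70 g, loose, lying flat on the worktop, face up. Origin: centre of the underside. Grasp it across the 52 mm.
- round_carrier: Chip carrier with a round window: grey plastic frame 76 (x) x 52 (y) x 10 mm (z), glass in a round window of 34 mm, about 70 g, loose, lying flat on the worktop, face up. Origin: centre of the underside. Grasp it across the 52 mm.
- tweezers: Bystander: light tweezers, 124 mm long, lying at the near edge of the worktop. Origin: centre of the underside.
- vial: Bystander: small vial with a black cap, 22 mm across, 46 mm high, standing to the right. Origin: centre of the underside.
- marker: Bystander: marker pen, 132 mm long, lying at the left edge. Origin: centre of the underside.
- micropipette: Bystander: micropipette, 238 mm long, 27 mm thick, lying in front of the fixed syringe pump (126 mm high) and tube rack (tubes to 130 mm), which lie right of the feeder. Origin: centre of the underside.
Mind the look-alikes: they are no part of the job. What is shaped like the round_carrier but red or yellow is not meant.

How it is judged (in metres and radians):
On the way, in this order (a step that is already met when the one before it is completed fails the run):
1. The carrier with the rectangular window lies in the pocket of the shuttle, which is home, and is let go (x of square_carrier in the frame of shuttle between -0.004 and 0.004 m and y of square_carrier in the frame of shuttle between -0.004 and 0.004 m and z of square_carrier in the frame of shuttle between 0.012 and 0.018 m and angle between the x axis of square_carrier and the x axis of shuttle, either way round below 0.08 rad and x of shuttle in the frame of feeder between -0.004 and 0.004 m and linear speed of square_carrier below 0.02 m/s and contact force between the fingers and square_carrier below 0.2 N and angle between square_carrier's own z axis and vertical below 0.08 rad), for 0.2 s.
2. The carrier with the round window lies squarely on top of it in the magazine and is let go, the shuttle still home (x of square_carrier in the frame of shuttle between -0.004 and 0.004 m and y of square_carrier in the frame of shuttle between -0.004 and 0.004 m and z of square_carrier in the frame of shuttle between 0.012 and 0.018 m and angle between the x axis of square_carrier and the x axis of shuttle, either way round below 0.08 rad and x of round_carrier in the frame of feeder between -0.004 and 0.004 m and y of round_carrier in the frame of feeder between -0.004 and 0.004 m and z of round_carrier in the frame of feeder between 0.022 and 0.028 m and angle between the x axis of round_carrier and the x axis of feeder, either way round below 0.08 rad and x of shuttle in the frame of feeder between -0.004 and 0.004 m and linear speed of round_carrier below 0.02 m/s and contact force between the fingers and round_carrier below 0.2 N and contact force between the fingers and square_carrier below 0.2 N and angle between round_carrier's own z axis and vertical below 0.08 rad), for 0.2 s.
3. The shuttle has been pulled out to the index by the fingers (x of shuttle_line in the frame of index_tip between -0.004 and 0.004 m and contact force between the fingers and shuttle above 3 N), for 0.2 s.
At the end, for the whole second after the job is handed in: Fingers hold the shuttle still (over 3 N), its line within 4 mm of the index tip along the feeder; rectangular-window carrier flat in the pocket (4 mm), round-window carrier square in the magazine (5 mm of its middle); fingers touch neither (all of step 3 and linear speed of shuttle below 0.01 m/s and x of square_carrier in the frame of shuttle between -0.004 and 0.004 m and y of square_carrier in the frame of shuttle between -0.004 and 0.004 m and z of square_carrier in the frame of shuttle between 0.012 and 0.018 m and angle between the x axis of square_carrier and the x axis of shuttle, either way round below 0.08 rad and x of round_carrier in the frame of feeder between -0.005 and 0.005 m and y of round_carrier in the frame of feeder between -0.005 and 0.005 m and z of round_carrier in the frame of feeder between 0.02 and 0.03 m and angle between the x axis of round_carrier and the x axis of feeder, either way round below 0.08 rad and contact force between the fingers and square_carrier below 0.2 N and contact force between the fingers and round_carrier below 0.2 N and angle between each of square_carrier, round_carrier's own z axis and vertical below 0.08 rad and linear speed of each of square_carrier, round_carrier below 0.02 m/s); the arm keeps its last pose, push and grip.
It fails at once if the tweezers shifted by more than 30 mm (distance of tweezers from where it was at the start of the episode above 0.03 m).
It fails at once if the vial shifted by more than 30 mm (distance of vial from where it was at the start of the episode above 0.03 m).
It fails at once if the marker pen shifted by more than 30 mm (distance of marker from where it was at the start of the episode above 0.03 m).
It fails at once if the micropipette shifted by more than 30 mm (distance of micropipette from where it was at the start of the episode above 0.03 m).
It fails at once if the vial tipped over (angle between vial's own z axis and vertical above 0.7 rad).
It also fails if it takes over 72 s, if anything falls off the work surface, if the arm or the gripper's body presses on something with over 40 N, if the wrist force passes 120 N, or if a joint passes its speed limit or range.

## Working session

There is one attempt and no reset: what is moved stays moved. The work goes in short steps, Python scripts to look and compute and a tool call to move; the robot and the scene stay as the last step left them, time stands still between calls to the robot, and variables do not carry over. Pictures are saved under pics/ and viewed, at most 10 in all, crops included, and the job is handed in when it is done.

Besides the shell and the picture viewer there is one more tool, called after "Emit:" as name([rows], argument=value, ...), one row to a line, values as JSON. step_arm: Moves the arm, as the interface text tells. Its arguments: {"type":"object","properties":{"moves":{"type":"array"},"newtons":{"type":"number"}},"required":["moves"]}

```bash
mkdir -p pics; cat > h.py <<'E'
import numpy as np,cv2
from workcell import *
from scipy.spatial.transform import Rotation as R
def cam(n,st=None):
    p=camera_params(n);K=np.array(p["K"])
    if n=="wrist":
        T=np.eye(4);T[:3,:3]=R.from_euler('xyz',st["tool_rot"],degrees=True).as_matrix();T[:3,3]=st["tool_pos"]
        T=T@np.array(p["T_tool_cam"]);return K,T[:3,:3],T[:3,3]
    o=np.array(p["orientation"])
    if o.shape!=(3,3): o=R.from_euler('xyz',o,degrees=True).as_matrix()
    return K,o,np.array(p["position"])
def px2w(c,u,v,z):
    K,Rm,t=c;d=Rm@np.linalg.solve(K,[u,v,1.]);return t+d*(z-t[2])/d[2]
def w2px(c,P):
    K,Rm,t=c;q=K@(Rm.T@(np.array(P)-t));return q[:2]/q[2]
def snap(n,f):
    st=read_state();im=capture(n)[:,:,::-1].copy();cv2.imwrite(f"pics/{f}.png",im);return im,cam(n,st)
E
python3 - <<'E'
from h import *
s=read_state();print(s)
for n in("top","side"):
    im,c=snap(n,n+"0");p=camera_params(n);print(n,p)
    cv2.imwrite(f"pics/{n}0b.png",cv2.resize(im,(800,600),interpolation=cv2.INTER_CUBIC))
print(camera_params("wrist"),nose_length)
E
```

```text
{'time': 0.0, 'joint_pos': array([57.32592694, 24.44807258,  4.22928794, 92.04975606, -1.95377369,
       63.64431841, -3.84465379]), 'qvel': array([ 0.08128644,  0.09765999, -0.08025724, -0.00657369,  0.09042144,
        0.03347986, -0.09539472]), 'joint_efforts': array([ 2.24208292e-03, -9.35793042e+01,  3.66755493e+00, -4.54173124e+01,
       -4.89967049e-02,  2.05429445e-02,  4.53790460e-05]), 'tool_pos': array([ 0.27554379, -0.61575727,  0.21881205]), 'tool_rot': array([-1.79930060e+02,  4.18966928e-03,  2.41083760e+01]), 'ft_force': array([-0.9069633 ,  0.51959177, -0.83969941]), 'torque': array([0.00388976, 0.00114735, 0.02924892]), 'grasp_force': 0.0, 'gripper_width': 0.09407115297864098}
top {'K': array([[465.2150838 ,   0.        , 265.70853104],
       [  0.        , 465.2150838 , 195.60027323],
       [  0.        ,   0.        ,   1.        ]]), 'position': array([0.26461931, 0.00211767, 1.65593195]), 'orientation': array([-172.24428473,   -0.21769102,  -88.65881764])}
side {'K': array([[398.43595187,   0.        , 251.313418  ],
       [  0.        , 398.43595187, 192.9698468 ],
       [  0.        ,   0.        ,   1.        ]]), 'position': array([0.01904517, 0.96268041, 0.7173898 ]), 'orientation': array([-120.76689738,    0.69271948, -154.19190731])}
{'K': array([[316.48695293,   0.        , 255.04672889],
       [  0.        , 316.48695293, 191.59850088],
       [  0.        ,   0.        ,   1.        ]]), 'T_tool_cam': array([[-9.58249679e-04, -9.72628957e-01, -2.32361775e-01,
         6.74504333e-02],
       [ 9.99999528e-01, -8.94540446e-04, -3.79551612e-04,
        -3.26235066e-04],
       [ 1.61305882e-04, -2.32362029e-01,  9.72629355e-01,
        -1.65754379e-01],
       [ 0.00000000e+00,  0.00000000e+00,  0.00000000e+00,
         1.00000000e+00]])} 0.014
```

View pics/top0b.png

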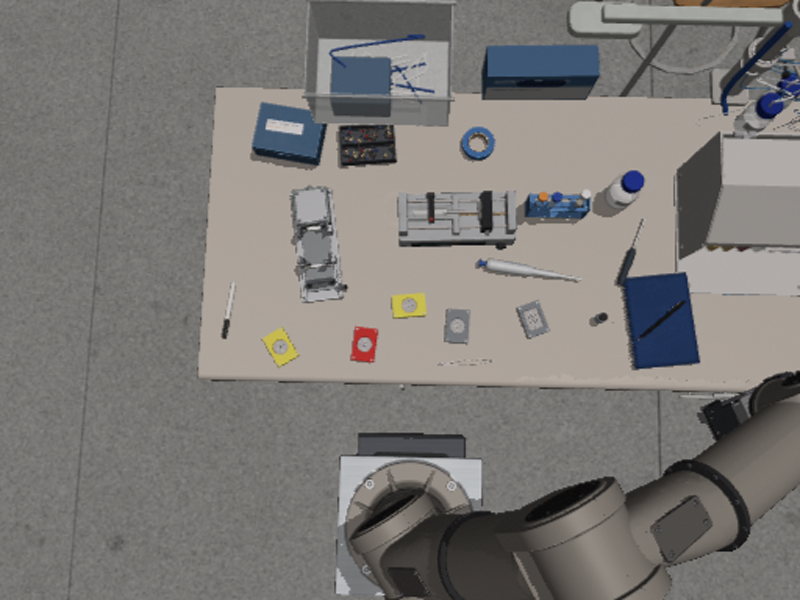

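View pics/side0b.png

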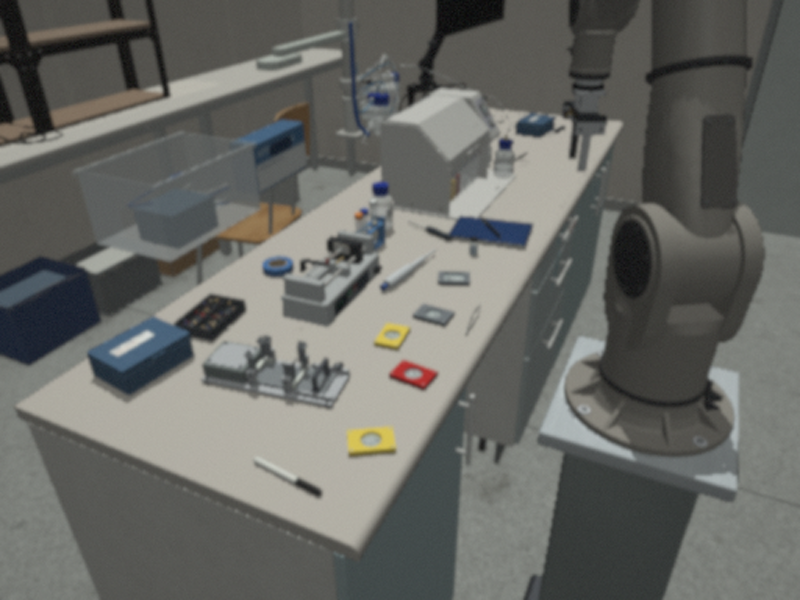

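The top view (800x600) shows red (364,344), yellow (280,347), yellow (409,306), grey (457,325) and grey (533,318). The greys fit the description: round window probably at (457,325), rectangular at (533,318). The feeder is at (318,243), with its handle toward the robot. I'll confirm this in a crop.

```bash
python3 - <<'E'
from h import *
im=cv2.imread("pics/top0.png");c=cam("top")
a=cv2.resize(im[190:225,275:360],(800,330),interpolation=cv2.INTER_CUBIC)
b=cv2.resize(im[110:200,180:225].transpose(1,0,2),(540,270),interpolation=cv2.INTER_CUBIC)
o=np.zeros((600,800,3),np.uint8);o[:330]=a;o[330:,:540]=b;cv2.imwrite("pics/crop1.png",o)
for n,u,v,z in(("round",457,325,.01),("rect",533,318,.01),("spring",312,205,.041),("mag",317,247,.04),("handle",322,283,.046)):
    print(n,px2w(c,u*.64,v*.64,z))
E
```

```text
round [ 0.44663345 -0.09517092  0.01      ]
rect [ 0.46682178 -0.26829411  0.01      ]
spring [0.71090236 0.24213636 0.041     ]
mag [0.61357528 0.22679071 0.04      ]
handle [0.53018726 0.21131708 0.046     ]
```

View pics/crop1.png

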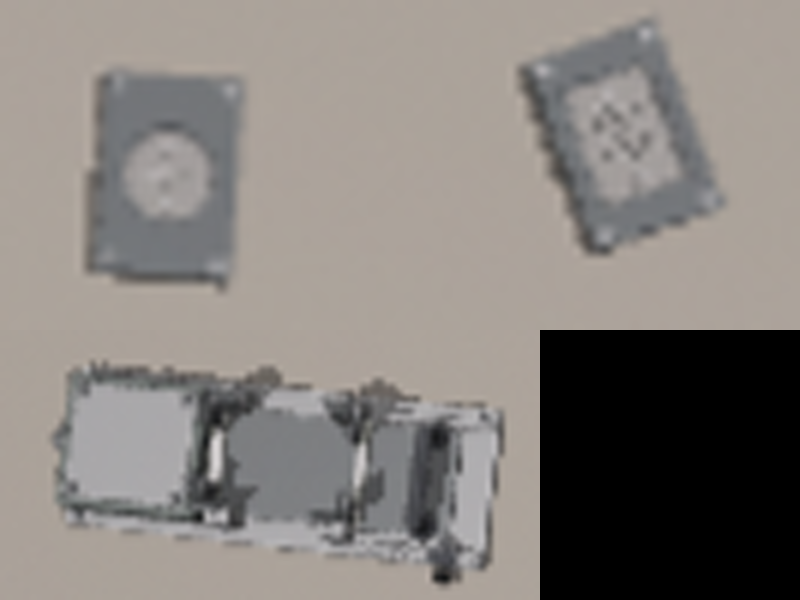

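The crop confirms it: round window on the left grey (457,325), rectangular on the right grey (533,318). I'll work out the first approach.

```bash
cat >> h.py <<'E'
def rel(x,y,z,yaw,st=None):
    "print shift/turn in tool axes to a tool-down pose"
    st=st or read_state();A=R.from_euler('xyz',st["tool_rot"],degrees=True)
    best=None
    for k in(0,180,-180):
        r=(A.inv()*R.from_euler('xyz',[180,0,yaw+k],degrees=True)).as_rotvec(degrees=True)
        if best is None or np.linalg.norm(r)<np.linalg.norm(best): best=r
    print("shift",np.round(A.inv().apply(np.array([x,y,z])-st["tool_pos"]),4),"turn",np.round(best,2),"j7",st["joint_pos"][6].round(1))
def fit(c,pts,z):
    "4 corners in order -> centre, long-axis yaw, side lengths"
    P=np.array([px2w(c,u,v,z)[:2] for u,v in pts]);e=np.roll(P,-1,0)-P;L=np.linalg.norm(e,axis=1)
    i=0 if L[0]>L[1] else 1;d=e[i]-e[i+2]if i==0 else e[1]-e[3]
    print("centre",P.mean(0).round(4),"yaw",np.degrees(np.arctan2(d[1],d[0])).round(2),"L",(L*1000).round(1));return P.mean(0)
E
python3 - <<'E'
from h import *
c=cam("top")
f=lambda L:[(275+u/9.41,190+v/9.43) for u,v in L]
fit(c,f([(525,65),(655,18),(722,205),(595,250)]),.01)
fit(c,f([(102,70),(242,78),(228,285),(90,270)]),.01)
rel(.467,-.268,.2,20)
rel(.45,-.268,.2,20)
E
```

```text
centre [ 0.4643 -0.2691] yaw -159.63 L [52.9 75.1 51.3 74.6]
centre [ 0.4445 -0.0956] yaw 177.25 L [53.2 78.7 52.3 76.1]
shift [ 0.3168 -0.2392  0.0191] turn [-0.07  0.01  4.11] j7 -3.8
shift [ 0.3013 -0.2462  0.0191] turn [-0.07  0.01  4.11] j7 -3.8
```

Emit:
step_arm([
  [0.04, -0.03, 0, 0, 0, 1, 0],
  [0.085, -0.065, 0, 0, 0, 2, 0],
  [0.13, -0.1, 0.01, 0, 0, 3, 0],
  [0.175, -0.135, 0.01, 0, 0, 4, 0],
  [0.22, -0.17, 0.02, 0, 0, 4, 0],
  [0.265, -0.2, 0.02, 0, 0, 4, 0],
  [0.3, -0.225, 0.02, 0, 0, 4, 0],
  [0.315, -0.24, 0.02, 0, 0, 4, 0],
  [0.315, -0.24, 0.02, 0, 0, 4, 0],
  [0.315, -0.24, 0.02, 0, 0, 4, 0],
])

```text
time: 1.35
tool_pos: [0.4647, -0.2691, 0.1994]
tool_rot: [-180.0, 0.0, 20.1]
ft_force: [-0.5, 0.2, 1.4]
gripper_width: 0.0943
grasp_force: 0.0
```

```bash
python3 - <<'E'
from h import *
print(read_state()["tool_pos"],read_state()["joint_pos"].round(1))
im,c=snap("wrist","w1");np.save("w1.npy",np.array([*c],dtype=object),allow_pickle=True)
cv2.imwrite("pics/w1b.png",cv2.resize(im,(800,600),interpolation=cv2.INTER_CUBIC))
E
```

```text
[ 0.46471661 -0.26914197  0.19936271] [ 28.   13.   -5.6 110.6   1.5  56.5 -48.2]Traceback (most recent call last):
  File "<stdin>", line 3, in <module>
ValueError: could not broadcast input array from shape (3,3) into shape (3,)
```

```bash
python3 - <<'E'
import cv2
im=cv2.imread("pics/w1.png")
cv2.imwrite("pics/w1b.png",cv2.resize(im,(800,600),interpolation=cv2.INTER_CUBIC))
E
```

```text
(no output)
```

View pics/w1b.png

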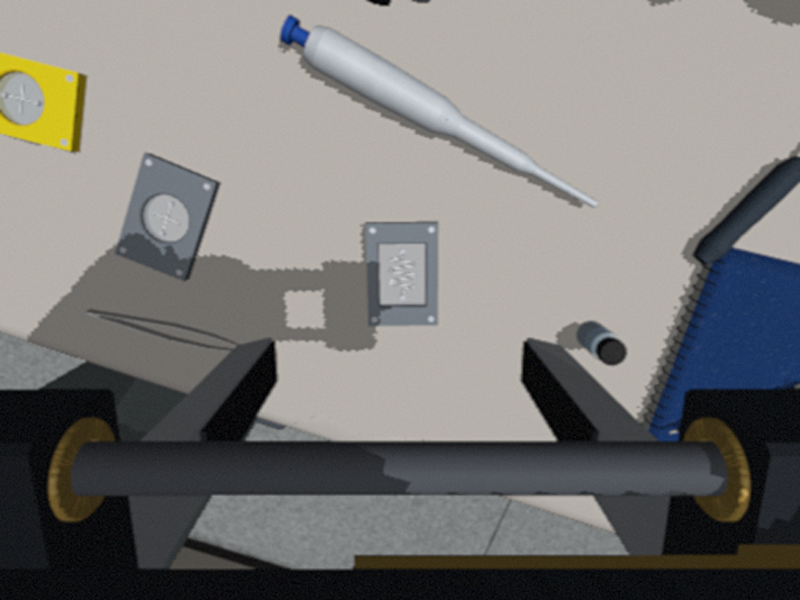

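The wrist view shows the rectangular carrier with corners (366,223), (438,222), (437,324), (369,325). The round carrier's are (148,153), (219,182), (188,278), (117,251).

```bash
python3 - <<'E'
from h import *
st=read_state();c=cam("wrist",st)
s=lambda L:[(u*.64,v*.64) for u,v in L]
a=fit(c,s([(366,223),(438,222),(437,324),(369,325)]),.01)
b=fit(c,s([(148,153),(219,182),(188,278),(117,251)]),.01)
rel(*a,.016,20.1)
E
```

```text
centre [ 0.4664 -0.2714] yaw -159.37 L [51.3 75.6 50.8 75.6]
centre [ 0.4485 -0.1005] yaw 176.62 L [51.2 74.  53.1 74.4]
shift [0.001  0.0024 0.1834] turn [ 0.    0.02 -0.07] j7 -48.2
```

Emit:
step_arm([
  [0.001, 0.0024, 0.06, 0, 0, -0.5, 0],
  [0.001, 0.0024, 0.12, 0, 0, -0.5, 0.2],
  [0.001, 0.0024, 0.17, 0, 0, -0.5, 0.25],
  [0.001, 0.0024, 0.183, 0, 0, -0.5, 0.3],
  [0.001, 0.0024, 0.183, 0, 0, -0.5, 0.35],
  [0.001, 0.0024, 0.183, 0, 0, -0.5, 1],
  [0.001, 0.0024, 0.183, 0, 0, -0.5, 1],
  [0.001, 0.0024, 0.183, 0, 0, -0.5, 1],
  [0.001, 0.0024, 0.183, 0, 0, -0.5, 1],
], newtons=20)

```text
time: 2.52
tool_pos: [0.4676, -0.271, 0.0177]
tool_rot: [179.9, -0.1, 20.6]
ft_force: [-1.4, -1.6, 8.3]
gripper_width: 0.0515
grasp_force: 20.0
```

```bash
python3 - <<'E'
from h import *
rel(.525,.2117,.26,9.7)
E
```

```text
shift [ 0.2237 -0.4313 -0.2427] turn [ 0.08 -0.08 10.88] j7 -49.9
```

Emit:
step_arm([
  [0, 0, -0.02, 0, 0, 0, 1],
  [0, 0, -0.06, 0, 0, 0, 1],
  [0.015, -0.03, -0.11, 0, 0, 1, 1],
  [0.035, -0.07, -0.15, 0, 0, 3, 1],
  [0.06, -0.115, -0.18, 0, 0, 5, 1],
  [0.085, -0.165, -0.21, 0, 0, 7, 1],
  [0.11, -0.215, -0.23, 0, 0, 9, 1],
  [0.135, -0.265, -0.243, 0, 0, 10.9, 1],
  [0.16, -0.315, -0.243, 0, 0, 10.9, 1],
  [0.185, -0.36, -0.243, 0, 0, 10.9, 1],
  [0.21, -0.405, -0.243, 0, 0, 10.9, 1],
  [0.224, -0.431, -0.243, 0, 0, 10.9, 1],
])

```text
time: 4.03
tool_pos: [0.5246, 0.2147, 0.2601]
tool_rot: [-180.0, -0.0, 9.8]
ft_force: [1.2, -0.1, -0.6]
gripper_width: 0.0518
grasp_force: 20.0
```

Emit:
step_arm([
  [0, 0, 0, 0, 0, 0, 1],
  [0, 0, 0, 0, 0, 0, 1],
])

```text
time: 4.28
tool_pos: [0.5249, 0.2112, 0.2597]
tool_rot: [180.0, -0.0, 9.7]
ft_force: [-0.3, 0.2, -0.8]
gripper_width: 0.0518
grasp_force: 20.0
```

```bash
python3 - <<'E'
from h import *
im,c=snap("wrist","w2")
cv2.imwrite("pics/w2b.png",cv2.resize(im,(800,600),interpolation=cv2.INTER_CUBIC))
print(read_state()["tool_pos"],read_state()["tool_rot"],read_state()["joint_pos"])
for p in [(.6136,.2268,.04),(.53,.2113,.046)]: print(w2px(c,p)/.64)
E
```

```text
[0.52498139 0.21080227 0.2597502 ] [ 1.79970812e+02 -1.12697260e-02  9.63851673e+00] [  -9.52797053   13.65874452  -22.28083303  102.41777169    5.70300261
   65.01837305 -114.0146181 ]
[398.36075671 150.00520326]
[400.04456794 263.82035861]
```

View pics/w2b.png

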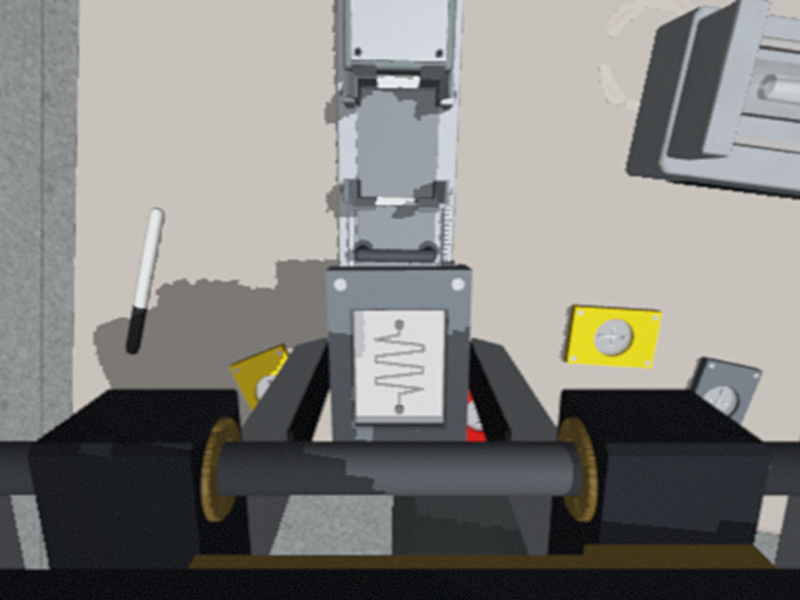

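View shows the carrier held squarely (front edge 327..470 at row 268) and the feeder aligned with the tool. The magazine corners are near (349,98), (448,100), (349,205), (446,205). I'll enlarge that.

```bash
python3 - <<'E'
from h import *
im=cv2.imread("pics/w2.png")[25:175,205:307]
cv2.imwrite("pics/w2c.png",cv2.resize(im.transpose(1,0,2),None,fx=5,fy=5,interpolation=cv2.INTER_CUBIC))
E
```

```text
(no output)
```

View pics/w2c.png

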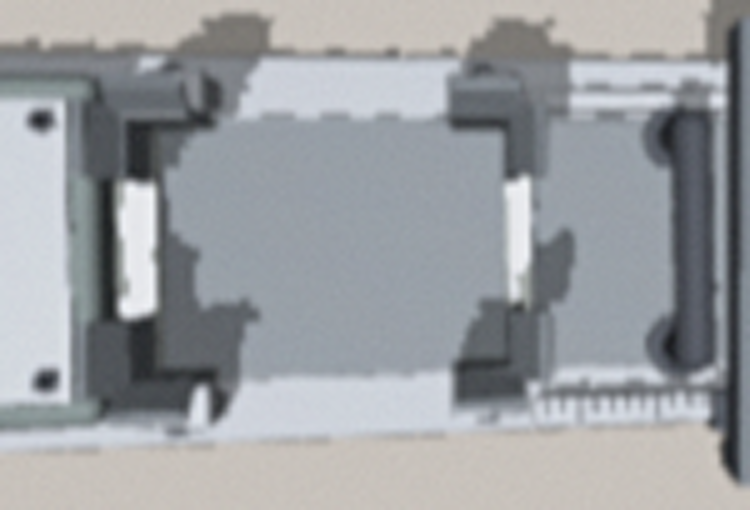

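```bash
python3 - <<'E'
from h import *
st=read_state();c=cam("wrist",st)
P=lambda x,y,z:px2w(c,205+y/5-.4,25+x/5-.4,z)   # crop->world
yw=lambda a,b:np.degrees(np.arctan2(*(a-b)[[1,0]]))
m=lambda x,y1,y2,z:(P(x,y1,z)+P(x,y2,z))/2
print("base yaw",yw(m(20,45.5,449,.01),m(700,59.5,420,.01)))
print("floor width",np.linalg.norm(P(230,118,.015)-P(230,378,.015)),np.linalg.norm(P(450,120,.015)-P(450,372,.015)),"yaw",yw(m(230,118,378,.015),m(450,120,372,.015)))
h=m(693,108,372,.046);print("handle",h,"len",np.linalg.norm(P(693,108,.046)-P(693,372,.046)))
for yaw in(9.6,10.2):
    f=np.array([np.cos(np.radians(yaw)),np.sin(np.radians(yaw)),0]);l=np.array([-f[1],f[0],0]);o=h+84e-3*f
    print(yaw,"origin from handle",o.round(4))
    for n,q in(("floor",m(340,119,375,.015)),("rearlip in",m(158,180,320,.024)),("frontlip in",m(505,180,300,.024)),("front lip out",m(530,180,300,.024)),("housing",m(97,80,410,.041)),("screws",m(43,120,380,.041))):
        print("  ",n,round((q-o)@f*1e3,1),round((q-o)@l*1e3,1))
# carried carrier in tool frame
K=c[0];T=np.array(camera_params("wrist")["T_tool_cam"])
for u,v in((327,268),(470,267)):
    d=T[:3,:3]@np.linalg.solve(K,[u*.64,v*.64,1]);q=T[:3,3]+d*(.0077-T[2,3])/d[2];print("corner tool",q.round(4))
E
```

```text
base yaw 8.851464262121901
floor width 0.06354505900562087 0.0635218246925984 yaw 8.99513638299939
handle [0.53620491 0.21614494 0.046     ] len 0.06372947137678166
9.6 origin from handle [0.619  0.2302 0.046 ]
   floor -0.3 -1.7
   rearlip in 40.2 -2.5
   frontlip in -40.2 0.1
   front lip out -46.3 0.1
   housing 50.1 -1.4
   screws 61.3 -2.5
10.2 origin from handle [0.6189 0.231  0.046 ]
   floor -0.4 -2.6
   rearlip in 40.2 -3.8
   frontlip in -40.2 -0.4
   front lip out -46.3 -0.3
   housing 50.1 -2.8
   screws 61.2 -4.0
corner tool [ 0.0374 -0.0259  0.0077]
corner tool [0.0377 0.0249 0.0077]
```

```bash
python3 - <<'E'
from h import *
rel(.620,.2287,.1,8.9)
E
```

```text
shift [ 0.0966 -0.0018  0.1598] turn [ 0.03 -0.01  0.74] j7 -114.0
```

Emit:
step_arm([
  [0.03, -0.0005, 0.02, 0, 0, 0.7, 1],
  [0.07, -0.001, 0.06, 0, 0, 0.7, 1],
  [0.0966, -0.0018, 0.1, 0, 0, 0.7, 1],
  [0.0966, -0.0018, 0.145, 0, 0, 0.7, 1],
  [0.0966, -0.0018, 0.16, 0, 0, 0.7, 1],
  [0.0966, -0.0018, 0.16, 0, 0, 0.7, 1],
  [0.0966, -0.0018, 0.16, 0, 0, 0.7, 1],
])

```text
time: 5.2
tool_pos: [0.6208, 0.2302, 0.1017]
tool_rot: [-180.0, -0.2, 9.0]
ft_force: [0.2, -0.2, -0.7]
gripper_width: 0.0516
grasp_force: 20.0
```

```bash
python3 - <<'E'
from h import *
rel(.620,.2287,.0335,8.9)
im,c=snap("wrist","w3")
o=np.array([.6192,.2286,0]);r=R.from_euler('z',8.9,degrees=True)
f=lambda x,y,z:o+r.apply([x,y,z])
big=cv2.resize(im,(800,600),interpolation=cv2.INTER_CUBIC)
for x,y,z in((.05,.0,.041),(.0402,.0,.024),(.0612,.033,.041),(.0612,-.033,.041)):
    u=w2px(c,f(x,y,z));print(x,y,u/.64);cv2.circle(big,tuple(int(k) for k in u/.64),4,(0,0,255),1)
cv2.imwrite("pics/w3b.png",big)
E
```

```text
shift [-0.0012  0.0014  0.0682] turn [-0.03 -0.15  0.09] j7 -117.0
0.05 0.0 [402.76698348 224.90155388]
0.0402 0.0 [402.45147168 242.07351742]
0.0612 0.033 [329.42586803 199.74650128]
0.0612 -0.033 [476.2472607  199.83576345]
```

View pics/w3b.png

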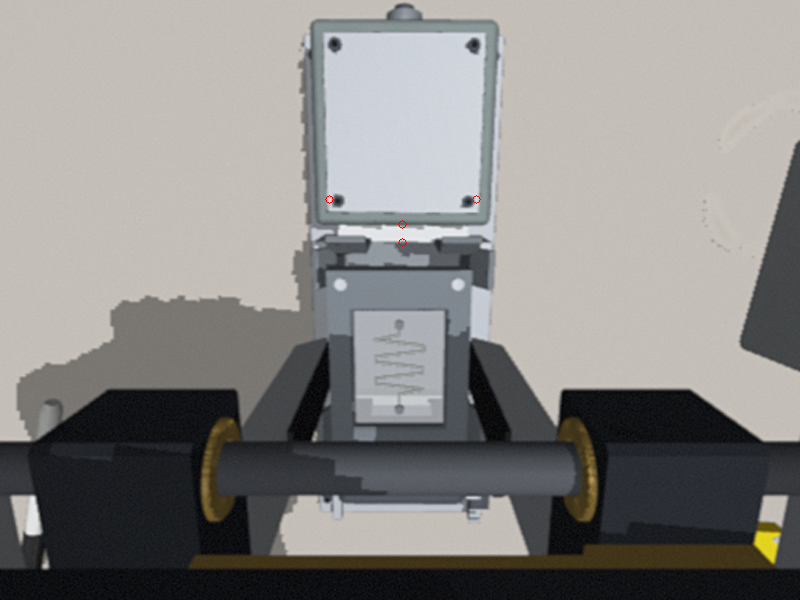

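The view agrees: housing screws at (337,201) and (468,202) match the prediction, and the magazine's rear angles are centred at column 402. I'll settle, check the pose, then lower.

Emit:
step_arm([
  [0, 0, 0, 0, 0, 0, 1],
  [0, 0, 0, 0, 0, 0, 1],
  [0, 0, 0, 0, 0, 0, 1],
])

```text
time: 5.62
tool_pos: [0.6199, 0.2301, 0.0998]
tool_rot: [-180.0, -0.0, 9.0]
ft_force: [-0.8, -0.3, -1.1]
gripper_width: 0.0515
grasp_force: 20.0
```

```bash
python3 - <<'E'
from h import *
rel(.620,.2287,.0335,8.9)
E
```

```text
shift [-0.0001  0.0014  0.0663] turn [-0.   -0.01  0.11] j7 -117.0
```

Emit:
step_arm([
  [0, 0.0014, 0.005, 0, 0, 0.1, 1],
  [0, 0.0014, 0.015, 0, 0, 0.1, 1],
  [0, 0.0014, 0.025, 0, 0, 0.1, 1],
  [0, 0.0014, 0.035, 0, 0, 0.1, 1],
  [0, 0.0014, 0.045, 0, 0, 0.1, 1],
  [0, 0.0014, 0.05, 0, 0, 0.1, 1],
  [0, 0.0014, 0.05, 0, 0, 0.1, 1],
])

```text
time: 6.5
tool_pos: [0.6199, 0.2286, 0.0491]
tool_rot: [180.0, 0.0, 8.9]
ft_force: [-0.5, -0.2, 0.0]
gripper_width: 0.0514
grasp_force: 20.0
```

Emit:
step_arm([
  [0, 0, 0.006, 0, 0, 0, 1],
  [0, 0, 0.011, 0, 0, 0, 1],
  [0, 0, 0.0155, 0, 0, 0, 1],
  [0, 0, 0.0155, 0, 0, 0, 1],
  [0, 0, 0.0155, 0, 0, 0, 1],
])

```text
time: 7.12
tool_pos: [0.6201, 0.2287, 0.0341]
tool_rot: [-180.0, -0.0, 8.9]
ft_force: [-1.4, 0.1, -0.4]
gripper_width: 0.0519
grasp_force: 20.0
```

Emit:
step_arm([
  [0, 0, 0.001, 0, 0, 0, 1],
  [0, 0, 0.001, 0, 0, 0, 0.42],
  [0, 0, 0.001, 0, 0, 0, 0.38],
  [0, 0, 0.001, 0, 0, 0, 0.3],
  [0, 0, 0.001, 0, 0, 0, 0.25],
  [0, 0, -0.01, 0, 0, 0, 0.25],
  [0, 0, -0.04, 0, 0, 0, 0.25],
  [0, 0, -0.08, 0, 0, 0, 0.25],
  [0, 0, -0.13, 0, 0, 0, 0.2],
  [-0.03, 0, -0.18, 0, 0, 0, 0.1],
  [-0.07, 0, -0.2, 0, 0, 0, 0],
  [-0.08, 0, -0.2, 0, 0, 0, 0],
])

```text
time: 8.62
tool_pos: [0.5401, 0.2166, 0.2369]
tool_rot: [-180.0, -0.2, 9.0]
ft_force: [0.3, 0.5, 0.1]
gripper_width: 0.0942
grasp_force: 0.0
```

```bash
python3 - <<'E'
from h import *
im,c=snap("wrist","w4");print(read_state()["tool_pos"])
o=np.array([.6192,.2286,0]);r=R.from_euler('z',8.9,degrees=True)
big=cv2.resize(im,(800,600),interpolation=cv2.INTER_CUBIC)
for x in(.038,-.038):
  for y in(.026,-.026):
    u=w2px(c,o+r.apply([x,y,.025]))/.64;print(u.round(0));cv2.circle(big,tuple(int(k) for k in u),4,(0,0,255),1)
cv2.imwrite("pics/w4b.png",big)
rel(.4485,-.1005,.2,-3.4)
E
```

```text
[0.5396751  0.21627163 0.23566703]
[364. 110.]
[436. 110.]
[365. 217.]
[434. 217.]
shift [-0.1394  0.2987  0.0354] turn [-1.000e-02 -1.200e-01  1.235e+01] j7 -115.5
```

View pics/w4b.png

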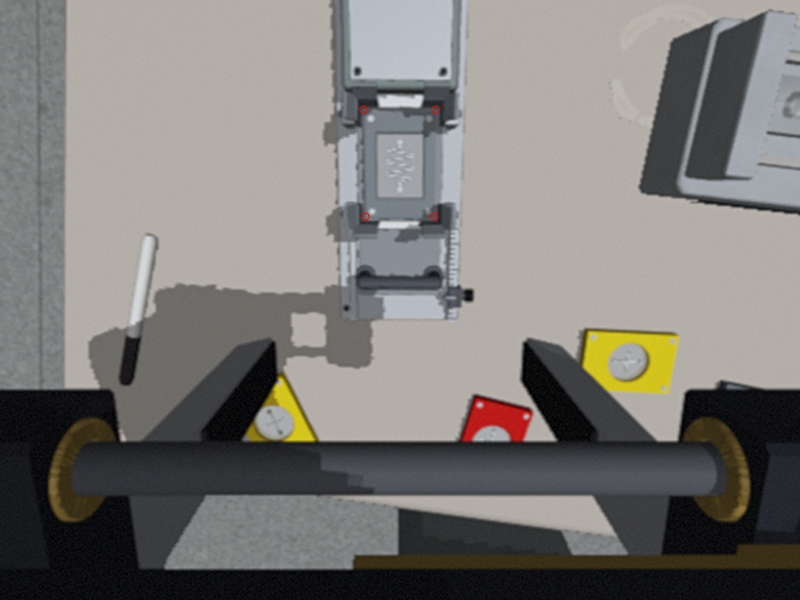

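The rectangular carrier is seated in the pocket (frame 362–438 × 108–220, matching the prediction). The index block is at (460,297), so I'll enlarge that.

```bash
python3 - <<'E'
import cv2
im=cv2.imread("pics/w4.png")[128:208,264:308]
cv2.imwrite("pics/w4c.png",cv2.resize(im.transpose(1,0,2),None,fx=10,fy=10,interpolation=cv2.INTER_CUBIC))
E
```

```text
(no output)
```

View pics/w4c.png

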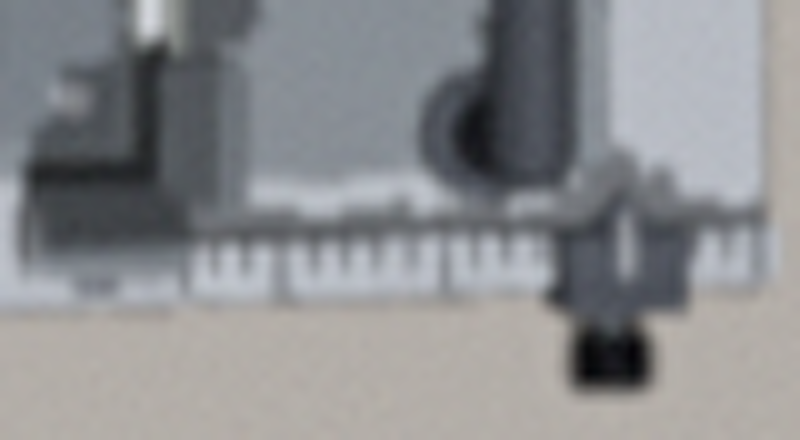

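Emit:
step_arm([
  [-0.02, 0.03, 0, 0, 0, 2, 0],
  [-0.04, 0.08, 0, 0, 0, 4, 0],
  [-0.065, 0.13, 0, 0, 0, 7, 0],
  [-0.085, 0.18, 0.01, 0, 0, 10, 0],
  [-0.11, 0.23, 0.02, 0, 0, 12.4, 0],
  [-0.13, 0.28, 0.03, 0, 0, 12.4, 0],
  [-0.139, 0.298, 0.036, 0, 0, 12.4, 0],
  [-0.139, 0.298, 0.036, 0, 0, 12.4, 0],
  [-0.139, 0.298, 0.036, 0, 0, 12.4, 0],
  [-0.139, 0.298, 0.036, 0, 0, 12.4, 0],
])

```text
time: 9.93
tool_pos: [0.4504, -0.0987, 0.1981]
tool_rot: [-180.0, -0.0, -3.4]
ft_force: [0.7, -0.3, -0.8]
gripper_width: 0.0938
grasp_force: 0.0
```

```bash
python3 - <<'E'
from h import *
im,c=snap("wrist","w5");s=read_state();print(s["tool_pos"],s["tool_rot"])
hsv=cv2.cvtColor(im,cv2.COLOR_BGR2HSV)
o=np.array([.4485,-.1005,0]);r=R.from_euler('z',-3.4,degrees=True)
print([ (w2px(c,o+r.apply([x,y,.01]))).round(1) for x,y in((.038,.026),(.038,-.026),(-.038,-.026),(-.038,.026))])
uc,vc=[int(k) for k in w2px(c,[*o[:2],.01])]
print(im[vc-45:vc+46:6,uc-22].tolist());print(im[vc-22,uc-40:uc+41:5].tolist())
E
```

```text
[ 0.45031826 -0.09878654  0.19812465] [-1.79990854e+02 -1.28182914e-02 -3.40679335e+00]
[array([234. , 144.8]), array([280.8, 144.7]), array([279.6, 210.4]), array([235. , 210.4])]
[[162, 167, 171], [161, 167, 172], [152, 159, 162], [200, 192, 189], [129, 122, 113], [127, 122, 114], [126, 118, 111], [126, 118, 111], [128, 121, 114], [127, 120, 111], [126, 117, 110], [96, 90, 84], [78, 72, 69], [77, 72, 67], [100, 104, 107], [100, 104, 106]]
[[162, 168, 172], [162, 167, 173], [158, 166, 168], [118, 115, 110], [130, 122, 114], [128, 119, 114], [129, 121, 112], [127, 119, 113], [128, 121, 113], [130, 124, 115], [130, 121, 114], [128, 119, 112], [131, 126, 120], [160, 166, 170], [161, 166, 171], [162, 168, 173], [163, 167, 172]]
```

```bash
cat > seg.py <<'E'
from h import *
im=cv2.imread("pics/w5.png").astype(int);c=cam("wrist",read_state())
m=((im[:,:,0]-im[:,:,2])>4).astype(np.uint8);m=cv2.morphologyEx(m,cv2.MORPH_OPEN,np.ones((3,3)))
n,l,s,ce=cv2.connectedComponentsWithStats(m);k=l[155,245];print(s[k],ce[k])
cn=cv2.findContours((l==k).astype(np.uint8),cv2.RETR_EXTERNAL,cv2.CHAIN_APPROX_NONE)[0][0]
fit(c,cv2.boxPoints(cv2.minAreaRect(cn)),.01)
# index tip, from the w4 picture
st=dict(tool_pos=np.array([.53967,.21627,.23567]),tool_rot=[180,-.1,8.95]);c4=cam("wrist",st)
o=np.array([.6192,.2286,0]);r=R.from_euler('z',8.9,degrees=True)
g=lambda x,y,z:(r.inv().apply(px2w(c4,264+y/10-.45,128+x/10-.45,z)-o)*1e3).round(1)
print("tip",g(625,215,.024),"handle",g(535,100,.046),"front lip",g(150,20,.024))
E
python3 seg.py
```

```text
[ 232  147   46   65 2314] [254.84572169 178.62143475]
centre [ 0.447  -0.0973] yaw 176.52 L [50.  74.3 52.5 74.3]
tip [-101.1  -36.    24. ] handle [-85.4 -20.5  46. ] front lip [-43.4 -11.7  24. ]
```

```bash
python3 - <<'E'
from h import *
rel(.447,-.0973,.016,-3.5)
E
```

```text
shift [-0.0034 -0.0013  0.1821] turn [-0.01 -0.01  0.09] j7 -90.3
```

Emit:
step_arm([
  [-0.003, -0.0013, 0.06, 0, 0, 0, 0],
  [-0.003, -0.0013, 0.12, 0, 0, 0, 0.2],
  [-0.003, -0.0013, 0.17, 0, 0, 0, 0.25],
  [-0.003, -0.0013, 0.181, 0, 0, 0, 0.3],
  [-0.003, -0.0013, 0.181, 0, 0, 0, 0.35],
  [-0.003, -0.0013, 0.181, 0, 0, 0, 1],
  [-0.003, -0.0013, 0.181, 0, 0, 0, 1],
  [-0.003, -0.0013, 0.181, 0, 0, 0, 1],
  [-0.003, -0.0013, 0.181, 0, 0, 0, 1],
], newtons=20)

```text
time: 11.1
tool_pos: [0.4482, -0.0983, 0.0187]
tool_rot: [180.0, -0.2, -3.5]
ft_force: [-0.7, 1.9, 11.4]
gripper_width: 0.0514
grasp_force: 20.0
```

```bash
python3 - <<'E'
from h import *
rel(.529,.2127,.26,8.9)
E
```

```text
shift [ 0.0624 -0.3153 -0.2412] turn [  0.03  -0.17 -12.4 ] j7 -95.2
```

Emit:
step_arm([
  [0, 0, -0.02, 0, 0, 0, 1],
  [0, 0, -0.06, 0, 0, 0, 1],
  [0.005, -0.03, -0.11, 0, 0, -1, 1],
  [0.015, -0.07, -0.15, 0, 0, -3, 1],
  [0.025, -0.12, -0.18, 0, 0, -5, 1],
  [0.035, -0.17, -0.21, 0, 0, -7, 1],
  [0.045, -0.22, -0.23, 0, 0, -9, 1],
  [0.055, -0.27, -0.242, 0, 0, -11, 1],
  [0.0624, -0.315, -0.242, 0, 0, -12.4, 1],
  [0.0624, -0.315, -0.242, 0, 0, -12.4, 1],
  [0.0624, -0.315, -0.242, 0, 0, -12.4, 1],
  [0.0624, -0.315, -0.242, 0, 0, -12.4, 1],
])

```text
time: 12.6
tool_pos: [0.5285, 0.2112, 0.2595]
tool_rot: [180.0, -0.0, 8.8]
ft_force: [0.4, -0.2, -0.6]
gripper_width: 0.0518
grasp_force: 20.0
```

```bash
python3 - <<'E'
from h import *
im,c=snap("wrist","w6")
old=cv2.imread("pics/w2.png")
# front edge row of the carried part, both pictures, by template shift
for n,I in(("w2",old),("w6",im)):
    g=I.astype(int);d=g[:,:,0]-g[:,:,2]
    for u in(220,240,270,290): print(n,u,g[160:182,u].sum(1).tolist())
    print(n,"row190 cols",g[190,200:215].sum(1).tolist(),g[190,295:310].sum(1).tolist())
s=read_state();print(s["gripper_width"])
rel(.620,.2287,.1,8.9)
E
```

```text
w2 220 [626, 569, 541, 540, 562, 616, 631, 629, 645, 624, 403, 172, 179, 336, 412, 422, 414, 412, 446, 553, 610, 639]
w2 240 [218, 237, 263, 289, 287, 260, 217, 286, 450, 481, 315, 163, 188, 335, 408, 427, 419, 416, 419, 415, 415, 418]
w2 270 [177, 221, 248, 282, 292, 275, 240, 241, 378, 451, 314, 161, 219, 384, 438, 423, 413, 414, 418, 415, 421, 411]
w2 290 [557, 569, 568, 572, 587, 556, 468, 339, 328, 307, 200, 132, 218, 392, 426, 422, 415, 420, 484, 593, 651, 658]
w2 row190 cols [357, 360, 363, 357, 365, 360, 363, 361, 367, 396, 406, 414, 415, 406, 410] [412, 415, 419, 422, 412, 424, 488, 550, 586, 583, 583, 579, 585, 581, 579]
w6 220 [558, 619, 642, 621, 568, 551, 539, 465, 489, 581, 458, 236, 160, 285, 411, 423, 425, 414, 439, 505, 582, 616]
w6 240 [501, 479, 349, 233, 224, 261, 291, 299, 270, 234, 175, 147, 197, 348, 424, 427, 429, 427, 427, 424, 420, 418]
w6 270 [263, 175, 124, 182, 229, 257, 285, 300, 279, 239, 175, 137, 225, 396, 436, 430, 432, 421, 423, 423, 421, 427]
w6 290 [585, 583, 578, 578, 584, 573, 578, 580, 536, 428, 243, 152, 259, 400, 438, 426, 414, 456, 593, 666, 677, 677]
w6 row190 cols [364, 364, 367, 367, 370, 364, 361, 372, 377, 402, 422, 420, 418, 419, 423] [418, 416, 421, 423, 421, 469, 547, 590, 593, 590, 590, 594, 590, 593, 586]
0.051695902210287165
shift [ 0.093  -0.0033  0.1595] turn [ 0.02 -0.03 -0.09] j7 -114.8
```

Emit:
step_arm([
  [0.03, -0.001, 0.02, 0, 0, 0, 1],
  [0.07, -0.0025, 0.06, 0, 0, 0, 1],
  [0.093, -0.0033, 0.1, 0, 0, 0, 1],
  [0.093, -0.0033, 0.145, 0, 0, 0, 1],
  [0.093, -0.0033, 0.16, 0, 0, 0, 1],
  [0.093, -0.0033, 0.16, 0, 0, 0, 1],
  [0.093, -0.0033, 0.16, 0, 0, 0, 1],
  [0.093, -0.0033, 0.16, 0, 0, 0, 1],
  [0.093, -0.0033, 0.16, 0, 0, 0, 1],
  [0.093, -0.0033, 0.16, 0, 0, 0, 1],
])

```text
time: 13.9
tool_pos: [0.6199, 0.2302, 0.0994]
tool_rot: [-180.0, -0.0, 8.9]
ft_force: [-0.3, -0.4, -1.5]
gripper_width: 0.0516
grasp_force: 20.0
```

```bash
python3 - <<'E'
from h import *
rel(.620,.2287,.0445,8.9)
E
```

```text
shift [-0.0002  0.0015  0.0549] turn [-0.01 -0.03  0.01] j7 -117.2
```

Emit:
step_arm([
  [0, 0.0015, 0.005, 0, 0, 0, 1],
  [0, 0.0015, 0.015, 0, 0, 0, 1],
  [0, 0.0015, 0.025, 0, 0, 0, 1],
  [0, 0.0015, 0.035, 0, 0, 0, 1],
  [0, 0.0015, 0.045, 0, 0, 0, 1],
  [0, 0.0015, 0.052, 0, 0, 0, 1],
  [0, 0.0015, 0.0545, 0, 0, 0, 1],
  [0, 0.0015, 0.0545, 0, 0, 0, 1],
  [0, 0.0015, 0.0545, 0, 0, 0, 1],
])

```text
time: 15.02
tool_pos: [0.6202, 0.2287, 0.0449]
tool_rot: [-180.0, -0.0, 8.9]
ft_force: [0.2, -0.0, -0.6]
gripper_width: 0.0515
grasp_force: 20.0
```

Emit:
step_arm([
  [0, 0, 0.0005, 0, 0, 0, 0.42],
  [0, 0, 0.0005, 0, 0, 0, 0.38],
  [0, 0, 0.0005, 0, 0, 0, 0.3],
  [0, 0, 0.0005, 0, 0, 0, 0.25],
  [0, 0, 0.0005, 0, 0, 0, 0.25],
  [0, 0, -0.01, 0, 0, 0, 0.25],
  [0, 0, -0.04, 0, 0, 0, 0.25],
  [0, 0, -0.08, 0, 0, 0, 0.25],
  [0, 0, -0.13, 0, 0, 0, 0.2],
  [-0.04, 0, -0.16, 0, 0, 0, 0.4],
  [-0.08, 0, -0.18, 0, 0, 0, 0.5],
  [-0.08, 0, -0.18, 0, 0, 0, 0.5],
])

```text
time: 16.52
tool_pos: [0.5398, 0.2165, 0.2275]
tool_rot: [-180.0, -0.2, 9.0]
ft_force: [1.2, 0.3, 0.4]
gripper_width: 0.0494
grasp_force: 0.0
```

```bash
python3 - <<'E'
from h import *
im,c=snap("wrist","w7")
o=np.array([.6192,.2286,0]);r=R.from_euler('z',8.9,degrees=True)
ref,cr=cv2.imread("pics/w4.png"),None
for x in(.038,-.038):
  for y in(.026,-.026): print((w2px(c,o+r.apply([x,y,.035]))/.64).round(1))
h=o+r.apply([-.0845,-.001,0]);print(h);rel(h[0],h[1],.14,98.9)
a=cv2.resize(im[40:205,200:312],None,fx=3.6,fy=3.6,interpolation=cv2.INTER_CUBIC);cv2.imwrite("pics/w7c.png",a);print(a.shape)
E
```

```text
[361.8 105.3]
[438.1 105.3]
[363.6 218. ]
[436.1 218. ]
[0.5358721  0.21453901 0.        ]
shift [-0.0054  0.001   0.0864] turn [  0.12  -0.13 -89.97] j7 -115.7
(594, 403, 3)
```

View pics/w7c.png

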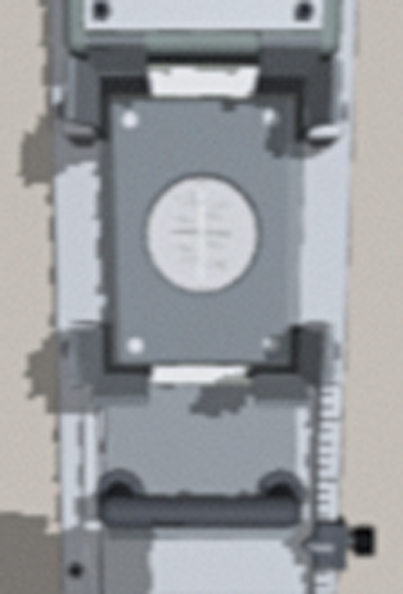

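The round carrier sits square in the magazine (frame 105–300 × 95–365 in the crop). The bar is at row 510 and the index block is centred near row 545. Next I'll turn for the handle.

Emit:
step_arm([
  [-0.005, 0.001, 0, 0, 0, -10, 0.68],
  [-0.005, 0.001, 0, 0, 0, -20, 0.68],
  [-0.005, 0.001, 0, 0, 0, -30, 0.68],
  [-0.005, 0.001, 0, 0, 0, -40, 0.68],
  [-0.005, 0.001, 0, 0, 0, -50, 0.68],
  [-0.005, 0.001, 0.01, 0, 0, -60, 0.68],
  [-0.005, 0.001, 0.03, 0, 0, -70, 0.68],
  [-0.005, 0.001, 0.06, 0, 0, -80, 0.68],
  [-0.005, 0.001, 0.086, 0, 0, -90, 0.68],
  [-0.005, 0.001, 0.086, 0, 0, -90, 0.68],
  [-0.005, 0.001, 0.086, 0, 0, -90, 0.68],
  [-0.005, 0.001, 0.086, 0, 0, -90, 0.68],
])

```text
time: 18.08
tool_pos: [0.5369, 0.2148, 0.1396]
tool_rot: [179.9, -0.0, 98.8]
ft_force: [0.3, 0.6, -0.4]
gripper_width: 0.0299
grasp_force: 0.0
```

```bash
python3 - <<'E'
from h import *
st=dict(tool_pos=np.array([.5393,.2163,.2265]),tool_rot=[180,-.1,8.95]);c=cam("wrist",st)
o=np.array([.6192,.2286,0]);r=R.from_euler('z',8.9,degrees=True)
g=lambda x,y,z:(r.inv().apply(px2w(c,200+x/3.6-.36,40+y/3.6-.36,z)-o)*1e3).round(1)
for n,a in dict(tip=(308,546,.024),handle=(200,510,.046),lipfront_mid=(200,374,.024),rear_edge_carrier=(210,97,.035)).items(): print(n,g(*a))
h=o+r.apply([-.0845,-.001,0]);rel(h[0],h[1],.041,98.9)
E
```

```text
tip [-100.6  -36.1   24. ]
handle [-84.   -0.2  46. ]
lipfront_mid [-43.9  -0.3  24. ]
rear_edge_carrier [38.  -3.2 35. ]
shift [-0.0002 -0.0012  0.0986] turn [ 0.09 -0.02 -0.13] j7 -34.8
```

Emit:
step_arm([
  [0, -0.001, 0.03, 0, 0, 0, 0.68],
  [0, -0.001, 0.06, 0, 0, 0, 0.68],
  [0, -0.001, 0.085, 0, 0, 0, 0.68],
  [0, -0.001, 0.0985, 0, 0, 0, 0.68],
  [0, -0.001, 0.0985, 0, 0, 0, 0.68],
  [0, -0.001, 0.0985, 0, 0, 0, 1],
  [0, -0.001, 0.0985, 0, 0, 0, 1],
  [0, -0.001, 0.0985, 0, 0, 0, 1],
  [0, -0.001, 0.0985, 0, 0, 0, 1],
], newtons=25)

```text
time: 19.2
tool_pos: [0.5361, 0.2145, 0.0408]
tool_rot: [179.9, -0.0, 98.9]
ft_force: [2.2, -0.6, 7.1]
gripper_width: 0.0093
grasp_force: 25.0
```

```bash
python3 - <<'E'
from h import *
s=read_state();o=np.array([.6192,.2286,0]);r=R.from_euler('z',8.9,degrees=True)
print((r.inv().apply(s["tool_pos"]-o)*1e3).round(1),s["ft_force"],s["gripper_width"],s["tool_rot"])
E
```

```text
[-84.3  -1.   40.8] [ 2.2334929  -0.58919229  7.07050361] 0.009321279605586657 [ 1.79897093e+02 -1.72485649e-02  9.88910264e+01]
```

Emit:
step_arm([
  [0, -0.004, 0, 0, 0, 0, 1],
  [0, -0.01, 0, 0, 0, 0, 1],
  [0, -0.017, 0, 0, 0, 0, 1],
  [0, -0.024, 0, 0, 0, 0, 1],
  [0, -0.031, 0, 0, 0, 0, 1],
  [0, -0.038, 0, 0, 0, 0, 1],
  [0, -0.044, 0, 0, 0, 0, 1],
  [0, -0.05, 0, 0, 0, 0, 1],
  [0, -0.054, 0, 0, 0, 0, 1],
  [0, -0.0565, 0, 0, 0, 0, 1],
  [0, -0.057, 0, 0, 0, 0, 1],
  [0, -0.057, 0, 0, 0, 0, 1],
])

```text
time: 20.7
tool_pos: [0.4808, 0.2061, 0.0408]
tool_rot: [179.8, -0.1, 98.9]
ft_force: [10.4, 1.2, 0.1]
gripper_width: 0.0095
grasp_force: 25.0
```

Emit:
step_arm([
  [0, 0, 0, 0, 0, 0, 1],
  [0, 0, 0, 0, 0, 0, 1],
  [0, 0, 0, 0, 0, 0, 1],
  [0, 0, 0, 0, 0, 0, 1],
])

```text
time: 21.2
tool_pos: [0.4808, 0.2061, 0.0408]
tool_rot: [179.8, -0.1, 98.9]
ft_force: [10.0, 1.2, 1.2]
gripper_width: 0.0093
grasp_force: 25.0
```

```bash
python3 - <<'E'
from h import *
s=read_state();o=np.array([.6192,.2286,0]);r=R.from_euler('z',8.9,degrees=True)
print((r.inv().apply(s["tool_pos"]-o)*1e3).round(1),s["ft_force"],s["tool_rot"])
im,c=snap("wrist","w8")
f=lambda x,y,z:o+r.apply([x,y,z])
for n,p in dict(tip=(-.1008,-.0336,.024),line=(-.1008,-.032,.024),bar=(-.141,0,.046),lip=(-.1008,0,.024)).items(): print(n,w2px(c,f(*p)).round(1))
# profile along feeder x at heights/lateral positions, z=24 mm, -125..-75 mm
for y in(.02,0,-.02,-.028,-.031,-.0335,-.036):
    xs=np.arange(-.116,-.084,.001);print(y,[int(im[tuple(np.clip(np.round(w2px(c,f(x,y,.024))).astype(int)[::-1],0,[383,511]))].mean()) for x in xs])
E
```

```text
[-140.2   -0.8   40.8] [9.98272087 1.18385895 1.24887937] [ 1.79796603e+02 -6.79474976e-02  9.88788180e+01]
tip [316.7 278.3]
line [316.8 276. ]
bar [253.2 242.4]
lip [319.1 228.2]
0.02 [121, 120, 122, 120, 121, 118, 119, 121, 120, 143, 164, 129, 114, 106, 178, 192, 191, 188, 189, 187, 82, 51, 77, 103, 99, 121, 156, 158, 157, 135, 112, 101]
0 [191, 192, 191, 190, 192, 191, 190, 191, 191, 192, 163, 124, 105, 105, 235, 252, 251, 251, 253, 254, 115, 63, 113, 171, 170, 171, 169, 168, 170, 169, 170, 171]
-0.02 [18, 20, 20, 24, 20, 23, 19, 21, 22, 23, 23, 21, 22, 24, 24, 24, 25, 26, 22, 19, 22, 22, 23, 18, 27, 21, 22, 25, 25, 22, 24, 23]
-0.028 [21, 24, 27, 20, 24, 22, 28, 23, 19, 25, 24, 22, 23, 22, 24, 22, 21, 18, 25, 19, 20, 22, 21, 25, 20, 23, 25, 20, 22, 26, 26, 21]
-0.031 [22, 24, 23, 22, 25, 23, 22, 22, 20, 22, 19, 20, 23, 27, 24, 26, 25, 21, 24, 23, 23, 28, 23, 23, 25, 18, 26, 22, 23, 26, 22, 20]
-0.0335 [19, 16, 21, 22, 24, 25, 24, 21, 21, 21, 22, 23, 18, 23, 26, 23, 21, 21, 20, 22, 16, 24, 25, 22, 25, 23, 18, 26, 19, 22, 25, 21]
-0.036 [22, 27, 24, 20, 19, 22, 24, 28, 24, 25, 19, 22, 20, 21, 25, 23, 20, 22, 22, 26, 24, 20, 19, 24, 20, 20, 24, 27, 23, 19, 23, 29]
```

```bash
python3 - <<'E'
from h import *
s=read_state();c=cam("wrist",s);im=cv2.imread("pics/w8.png")
g=im.mean(2).astype(int);b=im[:,:,0].astype(int)-im[:,:,2]
o=np.array([.6192,.2286,0]);r=R.from_euler('z',8.9,degrees=True);f=lambda x,y,z:o+r.apply([x,y,z])
smp=lambda a,x,y,z:int(cv2.remap(a.astype(np.float32),*[np.array([[k]],np.float32) for k in w2px(c,f(x,y,z))],cv2.INTER_LINEAR)[0,0])
xs=np.arange(-.112,-.076,.001)
print((xs*1e3).round().astype(int).tolist())
for y in(.038,.034,.031,.029,.027,.024,.015,.01,.005,0,-.005,-.01,-.015): print(y,[smp(g,x,y,.024) for x in xs])
print("b-r y=0",[smp(b,x,0,.024) for x in xs])
E
```

```text
[-112, -111, -110, -109, -108, -107, -106, -105, -104, -103, -102, -101, -100, -99, -98, -97, -96, -95, -94, -93, -92, -91, -90, -89, -88, -87, -86, -85, -84, -83, -82, -81, -80, -79, -78, -77]
0.038 [243, 243, 242, 242, 242, 243, 242, 241, 192, 155, 157, 156, 157, 155, 156, 156, 155, 155, 156, 156, 155, 155, 154, 155, 156, 154, 154, 154, 153, 154, 155, 152, 153, 153, 154, 152]
0.034 [143, 110, 108, 107, 107, 106, 105, 107, 105, 101, 99, 98, 98, 98, 98, 97, 99, 97, 98, 97, 98, 96, 98, 97, 97, 96, 95, 100, 100, 103, 102, 100, 100, 101, 100, 99]
0.031 [121, 121, 121, 123, 120, 121, 122, 121, 112, 105, 160, 193, 189, 189, 189, 189, 177, 189, 188, 188, 189, 189, 189, 189, 190, 189, 190, 190, 164, 120, 119, 120, 121, 119, 119, 118]
0.029 [121, 121, 121, 121, 120, 121, 121, 121, 112, 106, 159, 191, 190, 189, 188, 174, 134, 126, 127, 129, 128, 128, 128, 127, 129, 128, 128, 129, 125, 116, 118, 118, 118, 118, 117, 118]
0.027 [120, 119, 121, 122, 122, 120, 121, 120, 115, 106, 152, 188, 189, 187, 189, 172, 92, 52, 54, 56, 56, 56, 57, 58, 56, 55, 56, 57, 54, 57, 55, 56, 56, 57, 56, 55]
0.024 [19
[... 863 characters left out ...]
 132, 98, 97, 102, 172, 221, 221]
-0.005 [190, 189, 190, 189, 192, 190, 152, 112, 104, 130, 239, 252, 251, 251, 252, 245, 113, 50, 117, 169, 169, 169, 170, 169, 170, 168, 170, 168, 169, 169, 170, 167, 160, 191, 220, 219]
-0.01 [189, 188, 188, 187, 188, 189, 190, 172, 111, 125, 235, 252, 251, 251, 251, 242, 109, 53, 113, 169, 171, 170, 169, 169, 169, 170, 169, 169, 169, 168, 170, 168, 161, 193, 220, 220]
-0.015 [19, 21, 17, 17, 20, 18, 20, 21, 19, 19, 15, 19, 16, 16, 17, 17, 22, 21, 20, 18, 19, 16, 19, 23, 19, 21, 19, 18, 16, 20, 21, 21, 16, 22, 16, 18]
b-r y=0 [20, 18, 19, 17, 18, 18, 16, 11, 7, 2, 2, 1, 2, 1, 1, 3, 4, 7, 15, 20, 19, 21, 20, 21, 19, 19, 19, 18, 18, 14, 11, 12, 11, 11, 10, 7]
```

```bash
python3 - <<'E'
from h import *
g=cv2.imread("pics/w7.png").mean(2).astype(int)
print("cols 281..306");[print(v,*g[v,281:306]) for v in range(180,203)]
st=dict(tool_pos=np.array([.5393,.2163,.2265]),tool_rot=[180,-.1,8.95]);c=cam("wrist",st)
o=np.array([.6192,.2286,0]);r=R.from_euler('z',8.9,degrees=True)
for x in(-.098,-.101,-.104): print(x,w2px(c,o+r.apply([x,-.0336,.024])).round(1),w2px(c,o+r.apply([x,-.048,.024])).round(1))
E
```

```text
cols 281..306
180 75 71 95 148 163 125 109 150 190 195 200 208 195 183 185 189 188 188 189 189 188 189 189 189 188
181 79 78 111 164 172 130 111 160 201 207 207 210 194 182 186 191 189 187 189 188 188 186 187 187 189
182 86 80 111 164 171 129 107 140 174 182 196 208 188 167 181 191 189 190 190 186 188 188 188 188 188
183 84 84 114 162 169 129 105 131 154 164 184 194 161 118 147 183 191 190 190 191 190 191 191 188 187
184 76 77 102 140 147 121 97 98 113 115 130 136 106 68 106 162 189 190 187 189 187 187 189 191 188
185 79 90 108 126 133 115 83 67 75 77 78 77 65 57 84 137 172 171 158 152 150 155 169 184 190
186 117 123 127 129 127 112 81 75 87 91 92 90 87 83 91 111 121 108 88 76 79 83 114 160 186
187 138 131 129 132 127 106 78 82 95 99 100 98 96 95 95 93 81 50 23 20 17 26 73 142 183
188 141 130 128 127 119 93 71 83 95 98 101 96 94 94 92 85 60 37 16 16 16 10 63 143 186
189 128 129 127 114 93 80 77 83 93 96 97 94 92 93 90 94 83 54 31 25 28 23 63 141 186
190 126 126 114 91 87 95 96 99 102 106 104 98 95 91 95 100 97 67 31 26 27 26 65 140 186
191 129 127 108 89 110 127 133 138 137 141 137 1
[... 542 characters left out ...]
134 102 85 93 101 105 108 102 96 92 110 154 185 189 190 189 190 188 188 188 187
198 207 206 199 171 135 109 103 120 124 137 148 144 128 127 145 171 185 190 189 188 188 188 189 188 187
199 207 203 182 148 124 112 130 153 156 169 183 183 161 160 179 187 190 189 187 188 187 187 189 188 187
200 206 202 176 135 122 114 149 193 196 201 203 191 170 172 186 188 189 190 187 189 187 189 188 189 188
201 205 205 179 145 124 113 146 189 196 197 199 193 177 181 190 189 188 189 186 188 189 187 190 188 189
202 205 205 196 173 137 106 126 157 160 170 188 191 183 186 190 190 188 188 189 189 188 189 187 188 188
-0.098 [283.1 189.2] [295.2 189.2]
-0.101 [283.1 191.6] [295.1 191.6]
-0.104 [283. 194.] [295. 194.]
```

The wedge apex (284,191) puts the tip at feeder x ≈ -100.2 mm, while the line is at about -99.4 mm. I'll pull 0.8 mm more.

Emit:
step_arm([
  [0, -0.0008, 0, 0, 0, 0, 1],
  [0, -0.0008, 0, 0, 0, 0, 1],
  [0, -0.0008, 0, 0, 0, 0, 1],
  [0, -0.0008, 0, 0, 0, 0, 1],
  [0, -0.0008, 0, 0, 0, 0, 1],
  [0, -0.0008, 0, 0, 0, 0, 1],
])

```text
time: 22.0
tool_pos: [0.48, 0.206, 0.0408]
tool_rot: [179.8, -0.1, 98.9]
ft_force: [9.8, 1.6, 1.2]
gripper_width: 0.0091
grasp_force: 25.0
```

```bash
python3 - <<'E'
from h import *
s=read_state();o=np.array([.6192,.2286,0]);r=R.from_euler('z',8.9,degrees=True)
print((r.inv().apply(s["tool_pos"]-o)*1e3).round(1),s["ft_force"],s["grasp_force"])
print(close_job())
E
```

```text
[-141.    -0.8   40.8] [9.7967104  1.55930791 1.2268746 ] 24.999310970306396
the job is handed in; nothing more can be done
None
```

I handed the job in at about 22 s with both carriers stacked, the shuttle line at the index to within about 1 mm by my measurement, and the gripper still holding the handle at 25 N. The hand-in gave no verdict, and the black line itself was not visible in the pictures, so I placed it from the white lip's edges.

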